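Lift a rubber roller out of its rack on a rod

TASK

Take the black roller out of the rack with the wooden-handled rod: thread the rod through the roller's bore from the front, lift the roller over the blue retaining rail and draw it forward through the frame without forcing it against the rail or the bar above, and lay it in the cork-railed cradle, in line with it. Then draw the rod out and put it down on the bench, clear of the cradle and rack. Do not touch the rubber roller with the fingers, and leave the red roller, the glue pot and the thread spool where they are.

Things in the scene. Friction and masses are not known exactly. Their poses are not given: they have to be found in the camera images.
- roller_black: Black rubber roller on a steel tube, lying in one of the rack's two bays (it varies). Diameter 60 mm, length 60 mm, through bore 28 mm, 110 to 220 g. Origin at its centre, x along its axis, parallel to the rack's x at the start; centre then 46 mm, underside 16 mm above the bench, front face 22 to 28 mm behind the rear of the front frame. It may turn about its axis.
- roller_red: Red roller of the same size and form in the other bay; stays there.
- rack: Low plywood rack fixed to the bench, 120 x 204 mm, 136 mm high. Origin under its centre on the bench, x to its back, y left, z up. Bays at y = +-45 mm, each with two dowels along x under the roller. Board 10 mm thick, divider between the bays 28 mm high. Back open above a 24 mm high stop, its front at x = +50 mm. End posts at y = +-97 mm.
- rack_front (a point): On the bench under the middle of the rack's blue front frame, 52 mm before the rack's origin. Frame across both bays, 8 mm thick: retaining rail 12 mm high, above it a 66 mm high opening (6 mm more than a roller), then a bar 10 mm high. Clamped, does not give. Its height setting varies, is NOT reported.
- rail_low (a point): Lowest place that the top edge of the blue rail can have, mid-width: 22 mm above the bench. The true edge is 0 to 16 mm higher (6 to 22 mm above the rollers' undersides), so no one lift clears both rail and upper bar at every setting; find it by touch (e.g. lower the rod's shaft gently onto the rail) or by sight.
- cradle: Dark wood cradle fixed to the bench, 90 x 90 x 8 mm, with two cork rails (16 mm diameter, centres 16 mm above the bench, at y = +-24 mm) along its x, ends open. Origin under its centre on the bench; x points roughly away from the robot. A roller lying on both rails, axis along x, has its centre 45.5 mm above the bench.
- rod: Lifting rod, 100 g, lying on the bench. Origin at the middle of its wooden handle (80 mm in x, 18 in y, 28 in z; origin 14 mm up when it lies), x towards the tip. Steel shaft 12 mm thick from x = 44 to 155 mm, then a button 16 mm thick to x = 165 mm that keeps a hanging roller from sliding off. A roller hung on the level shaft has its centre 8 mm below the rod's axis.
- rod_tip (a point): End of the rod's tip button, on the rod's axis, 165 mm from the rod's origin.
- glue_pot: Open grey-brown pot, 72 mm in diameter, 65 mm high, origin under its centre; a bystander.
- thread_spool: Wooden spool of pale thread, 42 mm in diameter, 52 mm high, standing; origin under its centre; a bystander.

How it is judged:
By the outcome, as a careful person would: the job done as asked, in the order asked, and still so for the second after the job is handed in, with the robot touching nothing.
It also fails if it takes over 67 s, if anything falls off the work surface, if the arm or the gripper's body presses on something with over 40 N, if the wrist force passes 120 N, or if a joint passes its speed limit or range.

ROBOT

A 6-joint arm with a two-finger parallel gripper is mounted at the origin on a cart in front of the work surface, level with it; the furniture and walls round the work are solid. World frame = base frame: x ahead of the robot, y to its left, z up, the work surface at z = 0. Lengths are in m, angles in rad, forces in N, time in s.
With the tool pointing down it reaches from about 0.375 to 0.925 m from the base axis. Payload 5.7 kg.
Tool frame: the origin (TCP) lies midway between the tips of the shut fingers; the grasp point (between the pads) lies 19 mm behind it; z points along the fingers, y is the line along which they close (so a half turn about z gives the same grasp; the last joint's range is limited). The gripper opens to 88 mm and grips with 3 to 60 N. Pads are 20 mm wide; open, the fingers measure 115 mm over their backs; the gripper's body (75 mm by 178 mm) begins 61 mm behind the grasp point.
Start: joints at [-0.115, 0.359, 1.51, -0, 1.272, -0.115], TCP at [0.6, -0, 0.223] pointing down, gripper open.
Joint ranges: [-2.97, 2.97], [-1.01, 2.36], [0.21, 2.38], [-0.96, 4.11], [0.2, 2.71], [-2.98, 2.98]. Speed limits (rad/s): [2.39, 2.39, 3.14, 3.14, 3.14, 3.14].

INTERFACE

Orientations are given as a unit quaternion [x, y, z, w].
In Python, from plant import arm gives the robot as it stands.
- The arm moves only by the tool step_arm, never from a script. Its argument "deltas" is a list of rows, each a list of 4 numbers: the shift along the tool's x, y, z in units of 0.15 m (1.0 is 0.15 m), then the turn about the tool's z in units of 45 degrees (1.0 is 45 degrees). A call has 1 to 8 rows; each row is the pose to reach, as a shift and turn from the pose commanded when the call began, along the tool's axes at that moment; what a row does not reach only later rows make up. A row lasts 1/8 s, in which the tool goes at most 62.5 mm and 10.7 degrees, less where a joint would pass 70% of its speed; a pose out of reach is approached as far as the arm can. A call with a number of a shift or a turn outside -1 to 1 is refused whole. A call with a gripper value outside its range is refused whole. "claw" is the closure, from 0 (fully open) to 1 (shut), set as the call begins (left out, the last holds). The fingers move at their own pace and stop on an object; "force" is the grip in N (left out, the last holds). Time passes only in rows, so rows that repeat a pose let the fingers close. It gives the time, the measured TCP pose, the force, the opening and the grip force at its end, in the units of the state.
- arm.read_state(): the state, without advancing time (a new reading comes with each control period).
- arm.snapshot(name): name is "scene" or "side" or "wrist"; returns the picture (480x640x3 uint8, red, green, blue); there is no depth.
- arm.get_calibration(name): a dict with "fx", "fy", "cx", "cy" (pixels), "eye" and "attitude" of the camera in the world. Camera axes: x right, y down, z forward; pixel columns grow to the right and rows downward; lengths in m; the calibration is good to about 2 mm. A picture is of the moment at which its call begins: read the wrist's pose just before it. get_calibration takes no time and is no camera call; for the wrist camera it gives the pose at the moment of the call.
- arm.sign_off(): hands the job in; it is judged then, once.
The state is a dict: "clock": time; "joint_positions": joint angles; "qvel": joint speeds; "joint_efforts": joint torques, N m; "eef_pos": TCP position; "tcp_rot": TCP orientation; "contact_force": force on the tool from outside, world axes, zero at the start; "wrist_torque": the same for the moment, N m; "width": finger opening in m; "gripper_force": force on a finger pad.
Only numpy, scipy, OpenCV 4.12 (cv2) and the standard library are available. Lean on these libraries where they do the work, as an engineer would, in place of code of your own. Each camera call takes 0.05 s, during which the arm holds its last target. There are 200 camera calls.

## Working session

There is one attempt and no reset: what is moved stays moved. The work goes in short steps, Python scripts to look and compute and a tool call to move; the robot and the scene stay as the last step left them, time stands still between calls to the robot, and variables do not carry over. Pictures are saved under pics/ and viewed, at most 10 in all, crops included, and the job is handed in when it is done.

Besides the shell and the picture viewer there is one more tool, called after ">>>" by a JSON object that holds its "fn" and its "kwargs", one argument or row to a line. step_arm: Moves the arm, as the interface text tells. Its arguments: {"type":"object","properties":{"deltas":{"type":"array"},"claw":{"type":"number"},"force":{"type":"number"}},"required":["deltas"]}

```bash
ls; mkdir -p pics
cat > h.py <<'E'
import numpy as np, cv2, sys
from plant import arm
from scipy.spatial.transform import Rotation as R
def snap(name,fn):
    im=arm.snapshot(name); cv2.imwrite('pics/'+fn,im[:,:,::-1]); return im
def K(c): return np.array([[c['fx'],0,c['cx']],[0,c['fy'],c['cy']],[0,0,1.]])
def rot(c):
    a=np.array(c['attitude'],float); return a if a.shape==(3,3) else R.from_quat(a).as_matrix()
def pix2z(c,uv,z):
    d=rot(c)@np.linalg.inv(K(c))@np.array([uv[0],uv[1],1.]); e=np.array(c['eye']); return e+d*(z-e[2])/d[2]
def proj(c,p):
    q=K(c)@(rot(c).T@(np.array(p)-np.array(c['eye']))); return q[:2]/q[2]
E
python3 - <<'E'
from h import *
for n in ('scene','side','wrist'):
    c=arm.get_calibration(n); print(n,c); snap(n,n+'0.png')
print(arm.read_state())
E
```

```text
pics
scene {'fx': 624.4013804823575, 'fy': 624.4013804823575, 'cx': 309.3594795699155, 'cy': 240.3730921161851, 'eye': array([-0.29081992,  0.7020712 ,  1.26969757]), 'attitude': array([-0.38962681,  0.85251831, -0.31914607,  0.13981871])}
side {'fx': 592.3227575655927, 'fy': 592.3227575655927, 'cx': 316.9261810758154, 'cy': 229.1008024494722, 'eye': array([-0.03833964, -1.45247183,  0.81337295]), 'attitude': array([ 0.83178098, -0.15985322,  0.08620151, -0.52455376])}
wrist {'fx': 361.12365471802775, 'fy': 361.12365471802775, 'cx': 325.596858620683, 'cy': 241.95295550436344, 'eye': array([0.60070514, 0.07045329, 0.38416848]), 'attitude': array([ 9.91253970e-01,  2.23765871e-04, -3.69646753e-04,  1.31967344e-01])}
{'clock': 0.15, 'joint_positions': array([-1.15118502e-01,  3.59358006e-01,  1.51115847e+00, -1.49014852e-06,
        1.27245014e+00, -1.15085742e-01]), 'qvel': array([ 0.00052737, -0.00239483, -0.00150548, -0.00052378,  0.00075939,
        0.0003806 ]), 'joint_efforts': array([ 6.01716038e-04, -5.15759647e+01, -2.71007627e+01,  6.74942834e-02,
        3.05557286e-02, -7.96465724e-05]), 'eef_pos': array([5.99498406e-01, 3.86838982e-05, 2.22001335e-01]), 'tcp_rot': array([ 7.07118041e-01,  7.07095187e-01, -4.27323108e-04, -5.37902197e-04]), 'contact_force': array([0.28687863, 0.43686274, 0.11573677]), 'wrist_torque': array([-0.01792738, -0.00833009, -0.05454213]), 'gripper_force': 0.0, 'width': 0.08749579722064699}
```

View pics/scene0.png

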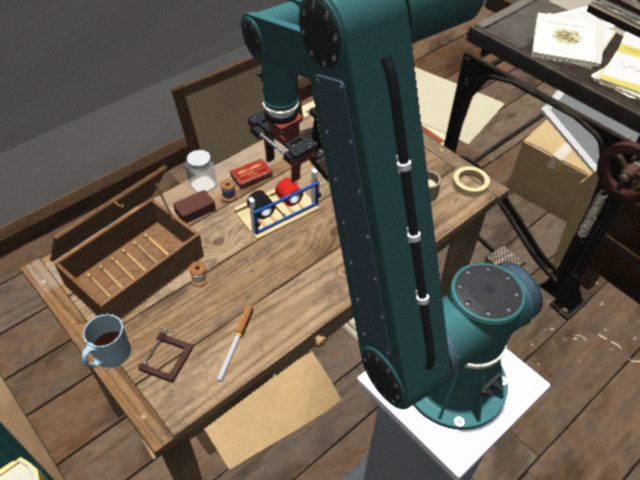

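View pics/side0.png

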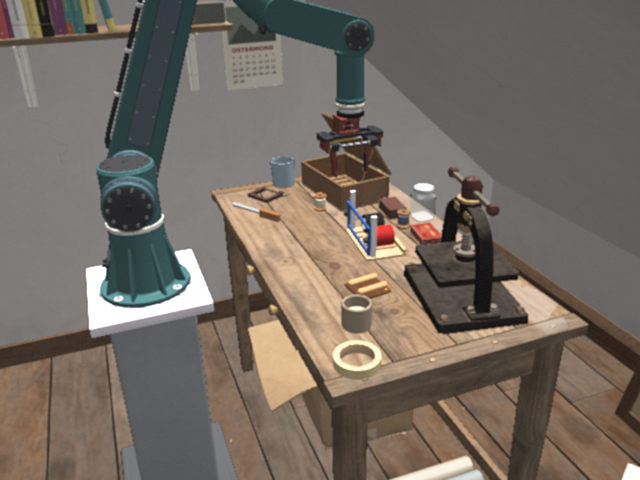

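View pics/wrist0.png

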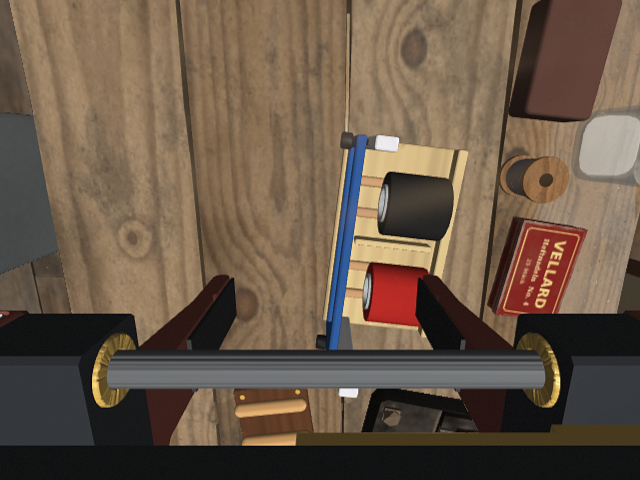

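The scene view shows the rod (handle about (243,320), tip (220,378)). The side view shows the cradle at (367,285) and the pot at (357,313). The wrist view shows the rack with black in the left bay (about (417,207)) and red in the right (about (395,294)).

Run:
```python
from h import *
s=arm.get_calibration('scene');d=arm.get_calibration('side');w=arm.get_calibration('wrist')
np.set_printoptions(precision=4,suppress=True)
print('rod scene',pix2z(s,(249,308),.014),pix2z(s,(220,378),.008),'side',pix2z(d,(280,217),.014),pix2z(d,(233,205),.008))
print('post caps',pix2z(w,(386,143),.136),pix2z(w,(348,392),.136))
print('rack base',pix2z(w,(467,151),.01),pix2z(w,(347,133),.01),pix2z(w,(325,322),.01))
print('black',pix2z(w,(383,205),.046),'red',pix2z(w,(367,294),.046))
print('cradle side',pix2z(d,(367,285),.016),'pot',pix2z(d,(357,325),.0),'spool',pix2z(s,(197,282),0),pix2z(d,(320,208),0))
import cv2
im=cv2.imread('pics/scene0.png')[290:390,190:290];a=cv2.resize(im,None,fx=4,fy=4,interpolation=3)
im=cv2.imread('pics/side0.png')[180:340,220:420];b=cv2.resize(im,None,fx=2.,fy=2.5)
cv2.imwrite('pics/c1.png',np.hstack([a,b]))
```

```text
rod scene [0.4489 0.234  0.014 ] [0.3443 0.3963 0.008 ] side [0.4558 0.2341 0.014 ] [0.3409 0.4077 0.008 ]
post caps [0.6407 0.0711 0.136 ] [ 0.6187 -0.1216  0.136 ]
rack base [0.7427 0.0638 0.01  ] [0.6218 0.081  0.01  ] [ 0.5999 -0.1258  0.01  ]
black [0.6548 0.0149 0.046 ] red [ 0.6424 -0.0757  0.046 ]
cradle side [ 0.5324 -0.2647  0.016 ] pot [ 0.4449 -0.3957  0.    ] spool [0.6062 0.2801 0.    ] [0.6122 0.2786 0.    ]
```

View pics/c1.png

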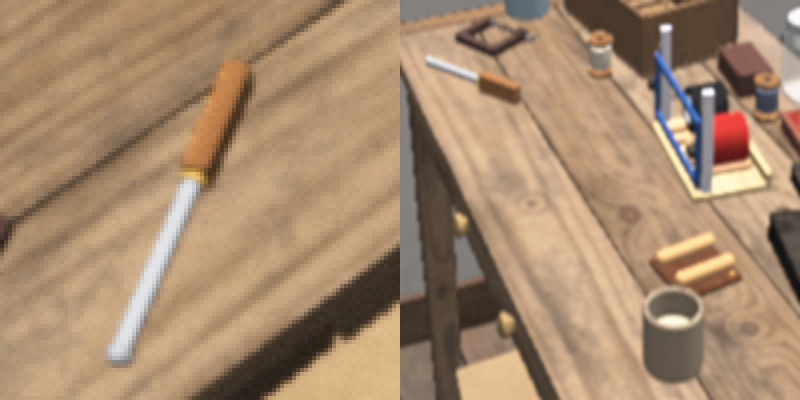

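The crop fixes the rod: butt about (249,306), tip (220,379) in the scene view. That puts its origin near (0.43, 0.265) with yaw about 123°. Next I'll look at the cradle with the wrist camera.

>>> {"fn": "step_arm", "kwargs": {
  "deltas": [
    [-0.9, -0.3, 0, 0],
    [-0.9, -0.3, 0, 0],
    [-0.9, -0.3, 0, 0],
    [-0.9, -0.3, 0, 0],
    [-0.9, -0.3, 0, 0]
  ],
  "claw": 0
}}

```text
clock: 0.78
eef_pos: [0.5553, -0.1338, 0.2225]
tcp_rot: [0.707, 0.707, 0.0, -0.0]
contact_force: [-0.6, 0.1, 0.5]
width: 0.0874
gripper_force: 0.0
```

```bash
cat >> h.py <<'E'
def cal(n,fn):
    import pickle
    c=arm.get_calibration(n); im=snap(n,fn+'.png'); pickle.dump(c,open('pics/'+fn+'.pkl','wb')); return c,im
def ld(fn):
    import pickle; return pickle.load(open('pics/'+fn+'.pkl','rb'))
np.set_printoptions(precision=4,suppress=True)
E
python3 -c "
from h import *
cal('wrist','w1');s=arm.read_state();print(s['clock'],s['eef_pos'],s['qvel'])"
```

```text
0.825 [ 0.5554 -0.1336  0.2225] [ 0.0054 -0.0011 -0.0019 -0.0028  0.0008 -0.003 ]
```

View pics/w1.png

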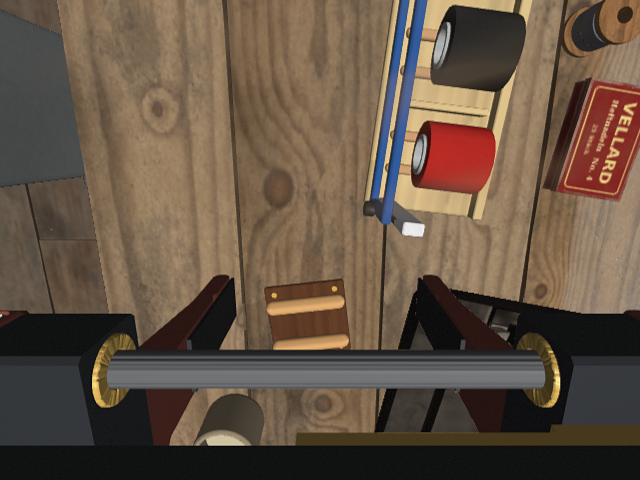

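The cradle shows with its upper edge from (265,289) to (343,279), its rails at (268,309)-(345,300) and (274,346)-(349,341), and the pot at (232,420).

Run:
```python
from h import *
c=ld('w1'); w=arm.get_calibration('wrist'); 
f=lambda uv,z:pix2z(c,uv,z)[:2]
A,B=f((265,289),.008),f((343,279),.008); print('edge',A,B,np.linalg.norm(B-A),np.degrees(np.arctan2(*(B-A)[::-1])))
u=(B-A)/np.linalg.norm(B-A); n=np.array([u[1],-u[0]]); print('ctr',(A+B)/2+n*.045)
A,B=f((266,309),.02),f((346,300),.02);print('rail1',A,B,np.degrees(np.arctan2(*(B-A)[::-1])))
A,B=f((273,345),.02),f((350,340),.02);print('rail2',A,B,np.degrees(np.arctan2(*(B-A)[::-1])))
print('black face',f((443,47),.046),'red',f((421,157),.046),'cap',f((412,229),.136))
print('bore b',f((443,47),.046))
im=cv2.imread('pics/w1.png');
a=cv2.resize(im[0:250,350:540],None,fx=2.4,fy=2.4,interpolation=3)
b=cv2.resize(im[265:365,250:365],None,fx=3,fy=3,interpolation=3)
o=np.zeros((600,800,3),np.uint8);o[:,:456]=a;o[:300,456:801]=b[:, :344];cv2.imwrite('pics/c2.png',o)
```

```text
edge [ 0.4889 -0.22  ] [ 0.5761 -0.2081] 0.08804702827181729 7.825782430679309
ctr [ 0.5387 -0.2586]
rail1 [ 0.4911 -0.2387] [ 0.5791 -0.2279] 6.9897898463573
rail2 [ 0.4972 -0.2832] [ 0.5844 -0.2769] 4.182110263818426
black face [0.6562 0.0163] red [ 0.6438 -0.0746] cap [ 0.6177 -0.1213]
bore b [0.6562 0.0163]
```

View pics/c2.png

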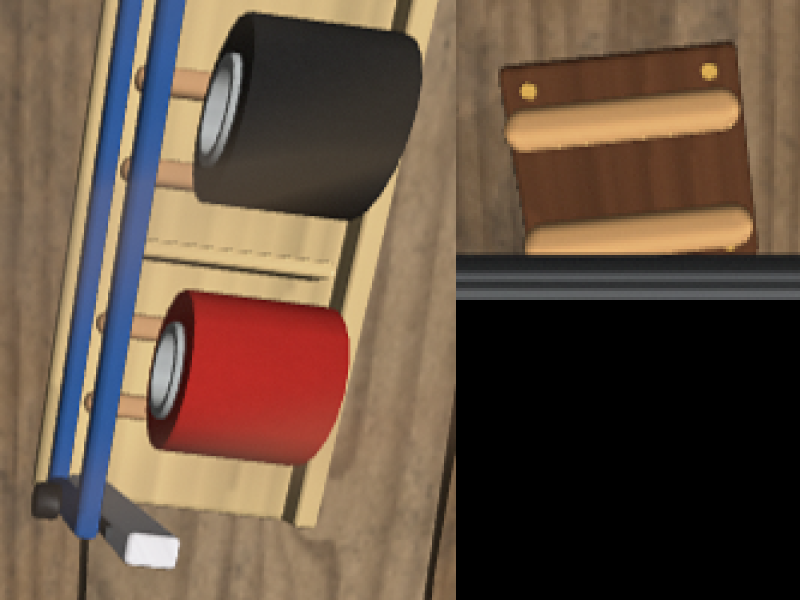

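```bash
python3 - <<'E'
from h import *
import pickle
from scipy.optimize import least_squares
w1=ld('w1')
# initial view: same attitude, rebuild calibration from prints
w0=dict(w1); w0['eye']=np.array([.60070514,.07045329,.38416848]); w0['attitude']=np.array([9.91253970e-01,2.23765871e-04,-3.69646753e-04,1.31967344e-01])
def T(p,q): # planar pose
    c,s=np.cos(p[2]),np.sin(p[2]); return [p[0]+c*q[0]-s*q[1],p[1]+s*q[0]+c*q[1],q[2]]
cr=[((265,287.5),(-.045,.045,.008)),((343,279.3),(.045,.045,.008)),((267,309),(-.045,.024,.020)),((345,301),(.045,.024,.020))]
def rc(p):
    r=[v for uv,q in cr for v in proj(w1,T(p,q))-uv]
    for uv,x in (((273,347.7),-.045),((350.3,348),.045)):
        g=pix2z(w1,uv,.008); c,s=np.cos(p[2]),np.sin(p[2]); r.append(((g[0]-p[0])*c+(g[1]-p[1])*s-x)*1000)
    return r
s=least_squares(rc,[.538,-.26,.1],loss='soft_l1'); print('cradle',s.x,np.degrees(s.x[2]),s.fun.round(1))
rk=[(w1,(475.8,219),(.06,-.102,.01)),(w0,(467,151),(.06,.102,.01)),(w0,(386,143.5),(None,.097,.136)),(w0,(348,392),(None,-.097,.136)),(w1,(413.3,230),(None,-.097,.136))]
fb=[(w0,(383,205),1),(w1,(442.5,45),1),(w0,(367,294),-1),(w1,(420.4,154.2),-1)]
def rr(p):
    r=[v for c,uv,q in rk for v in proj(c,T(p,(p[3] if q[0] is None else q[0],q[1],q[2])))-uv]
    r+=[v for c,uv,k in fb for v in proj(c,T(p,(p[4] if k>0 else p[5],.045*k,.046)))-uv]
    return r
s=least_squares(rr,[.68,-.03,-.11,-.04,-.02,-.02],loss='soft_l1'); print('rack',s.x,np.degrees(s.x[2]),s.fun.round(1))
p=s.x
print('black face',T(p,(p[4],.045,.046)),'frame at bay',T(p,(-.052,.045,0)))
# rail/bar height: pixel columns for blue edges at bay centre
for c,n in ((w0,'w0'),(w1,'w1')):
  for z in (.022,.038,.088,.098,.104,.114): print(n,z,proj(c,T(p,(-.056,-.03,z))),proj(c,T(p,(-.048,-.03,z))))
E
python3 - <<'E'
import cv2;im=cv2.imread('pics/w1.png')
for v in (150,140): print(v,[tuple(int(t) for t in im[v,u]) for u in range(370,402)])
E
```

```text
cradle [ 0.5369 -0.258   0.1056] 6.048021067170634 [-1.4 -0.2  0.7  0.1 -2.4  0.1  1.   0.2 -0.3 -0.1]
rack [ 0.6697 -0.0304 -0.1185 -0.0403 -0.02   -0.0218] -6.792342374206337 [ 1.7 -0.8 -1.1 -0.   1.   0.2 -0.4  0.5 -0.6 -0.   0.7 -1.8 -0.6  1.5
  0.6 -2.9 -0.4  0.4]
black face [np.float64(0.6551922733416222), np.float64(0.016637465185302194), 0.046] frame at bay [np.float64(0.6233935643819797), np.float64(0.02042492138104895), 0]
w0 0.022 [335.1356 265.5505] [342.6342 266.4023]
w0 0.038 [335.5249 270.6686] [343.3391 271.553 ]
w0 0.088 [336.9853 289.8638] [345.9821 290.8676]
w0 0.098 [337.3321 294.4232] [346.6098 295.4547]
w0 0.104 [337.5509 297.2983] [347.0056 298.3472]
w0 0.114 [337.9346 302.3425] [347.7001 303.4218]
w1 0.022 [381.5868 133.6813] [389.7885 134.714 ]
w1 0.038 [384.2036 133.1871] [392.7843 134.2682]
w1 0.088 [394.2155 131.2962] [404.2441 132.5626]
w1 0.098 [396.6406 130.8382] [407.0195 132.1495]
w1 0.104 [398.1793 130.5476] [408.7804 131.8874]
w1 0.114 [400.8969 130.0344] [411.8901 131.4246]
150 [(77, 101, 124), (56, 77, 89), (101, 144, 166), (116, 162, 187), (130, 
[... 227 characters left out ...]
, (145, 203, 229), (136, 189, 217), (56, 58, 63), (78, 44, 25), (119, 72, 41), (131, 79, 43), (144, 85, 47), (157, 91, 51), (157, 92, 50), (158, 93, 52), (156, 92, 51), (157, 91, 49), (167, 92, 44)]
140 [(81, 104, 126), (89, 115, 141), (57, 76, 90), (82, 115, 134), (109, 153, 175), (123, 169, 196), (133, 184, 213), (137, 191, 221), (84, 101, 111), (60, 43, 40), (116, 74, 50), (133, 83, 55), (148, 90, 58), (155, 93, 59), (155, 93, 58), (155, 92, 56), (156, 91, 53), (119, 92, 73), (137, 194, 227), (141, 198, 226), (143, 199, 226), (148, 208, 237), (89, 109, 119), (57, 42, 37), (93, 58, 39), (122, 75, 47), (134, 81, 48), (147, 88, 52), (156, 93, 55), (156, 92, 55), (157, 94, 55), (157, 93, 54)]
```

>>> {"fn": "step_arm", "kwargs": {
  "deltas": [
    [1, -0.3, 0, 0],
    [1, -0.3, 0, 0],
    [1, -0.3, 0, 0]
  ]
}}

```text
clock: 1.2
eef_pos: [0.5086, 0.0189, 0.2226]
tcp_rot: [0.706, 0.708, 0.0, -0.001]
contact_force: [1.0, -0.7, -0.1]
width: 0.0879
gripper_force: 0.0
```

>>> {"fn": "step_arm", "kwargs": {
  "deltas": [
    [1, -0.3, 0, 0],
    [1, -0.3, 0, 0],
    [1, -0.3, 0, 0]
  ]
}}

```text
clock: 1.58
eef_pos: [0.4633, 0.1689, 0.2227]
tcp_rot: [0.706, 0.709, 0.0, -0.0]
contact_force: [-0.2, -0.6, -0.9]
width: 0.0877
gripper_force: 0.0
```

>>> {"fn": "step_arm", "kwargs": {
  "deltas": [
    [0.6, -0.2, -0.2, -0.73],
    [0.6, -0.2, -0.2, -0.73],
    [0.6, -0.2, -0.2, -0.73],
    [0.6, -0.2, -0.2, -0.73],
    [0.6, -0.2, -0.2, -0.73],
    [0.6, -0.2, -0.2, -0.73]
  ]
}}

```text
clock: 2.33
eef_pos: [0.4349, 0.2548, 0.2525]
tcp_rot: [0.479, 0.878, -0.0, -0.0]
contact_force: [-0.3, 0.1, -0.3]
width: 0.088
gripper_force: 0.0
```

```bash
python3 -c "
from h import *
c,im=cal('wrist','w2');s=arm.read_state();print(s['clock'],s['eef_pos'],s['tcp_rot'])
g=im.astype(int);m=((g[:,:,0]-g[:,:,2]>90)&(g[:,:,0]>140)).astype('uint8');m[345:]=0
n,l,st,ce=cv2.connectedComponentsWithStats(m)
for i in range(1,n):
  if st[i,4]>150: print(st[i],ce[i])
"
```

```text
2.375 [0.435  0.2547 0.2525] [ 0.4793  0.8777 -0.0002 -0.0002]
[321 164  13  71 798] [327.5727 199.2794]
[453 271  20  32 163] [460.9632 285.3558]
```

View pics/w2.png

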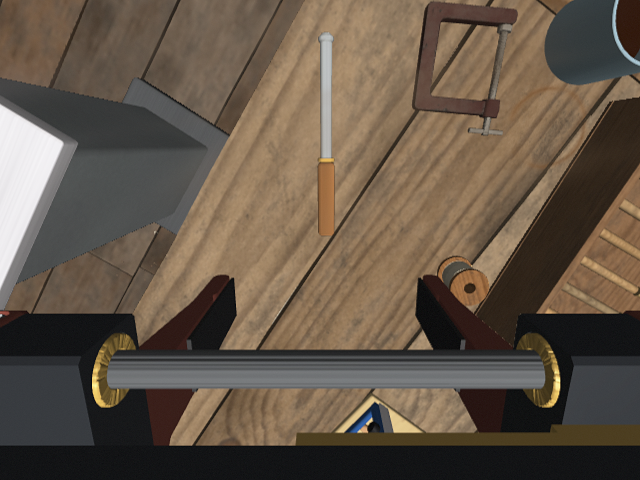

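The rod lies almost parallel to the tool's x: butt (327,235), ferrule (326,160), tip (325.5,33).

Run:
```python
from h import *
c=ld('w2');s=arm.read_state()
b=pix2z(c,(326.8,236),.028)[:2];f=pix2z(c,(326.1,161),.02)[:2];t=pix2z(c,(325.8,35),.012)[:2]
u=(t-b)/np.linalg.norm(t-b);print(b,f,t,np.linalg.norm(t-b),np.linalg.norm(f-b),np.degrees(np.arctan2(u[1],u[0])))
o=b+.04*u;print('origin',o,t-.165*u)
M=R.from_quat(s['tcp_rot']).as_matrix();print('toolx yaw',np.degrees(np.arctan2(M[1,0],M[0,0])))
for q in (o,t-.165*u): print('d tool units',(M.T@np.array([*(q-s['eef_pos'][:2]),.003-s['eef_pos'][2]]))/.15)
```

```text
[0.4517 0.232 ] [0.4075 0.2994] [0.3408 0.4024] 0.20328520049311385 0.08057133548688221 123.04596938742833
origin [0.4299 0.2656] [0.4308 0.2641]
toolx yaw 122.72588154117568
d tool units [0.0792 0.0111 1.6632]
d tool units [0.0677 0.0112 1.6632]
```

>>> {"fn": "step_arm", "kwargs": {
  "deltas": [
    [0.07, 0.01, 0.4, 0],
    [0.07, 0.01, 0.8, 0],
    [0.07, 0.01, 1, 0],
    [0.07, 0.01, 1, 0]
  ]
}}

```text
clock: 2.88
eef_pos: [0.4288, 0.2634, 0.1006]
tcp_rot: [0.479, 0.878, -0.002, -0.002]
contact_force: [-1.0, -0.1, -0.1]
width: 0.088
gripper_force: 0.0
```

>>> {"fn": "step_arm", "kwargs": {
  "deltas": [
    [0, 0, 0.3, 0],
    [0, 0, 0.55, 0],
    [0, 0, 0.64, 0],
    [0, 0, 0.66, 0],
    [0, 0, 0.66, 0]
  ]
}}

```text
clock: 3.5
eef_pos: [0.4317, 0.2651, 0.0049]
tcp_rot: [0.478, 0.878, 0.001, 0.001]
contact_force: [-1.1, -0.2, -0.8]
width: 0.0877
gripper_force: 0.0
```

>>> {"fn": "step_arm", "kwargs": {
  "deltas": [
    [0, 0, 0, 0],
    [0, 0, 0, 0],
    [0, 0, 0, 0],
    [0, 0, 0, 0],
    [0, 0, 0, 0],
    [0, 0, 0, 0],
    [0, 0, 0, 0]
  ],
  "claw": 1,
  "force": 55
}}

```text
clock: 4.38
eef_pos: [0.4305, 0.2646, 0.0036]
tcp_rot: [0.478, 0.878, -0.0, -0.0]
contact_force: [-0.3, -0.3, -0.1]
width: 0.0213
gripper_force: 0.0
```

>>> {"fn": "step_arm", "kwargs": {
  "deltas": [
    [0, 0, 0, 0],
    [0, 0, 0, 0],
    [0, 0, -0.05, 0],
    [0, 0, -0.3, 0],
    [0, 0, -0.7, 0],
    [0, 0, -1, 0],
    [0, 0, -1, 0]
  ]
}}

```text
clock: 5.25
eef_pos: [0.4332, 0.2659, 0.1576]
tcp_rot: [0.478, 0.878, 0.003, 0.002]
contact_force: [0.0, -0.2, -2.2]
width: 0.0177
gripper_force: 55.0
```

>>> {"fn": "step_arm", "kwargs": {
  "deltas": [
    [0, 0, -0.1, 0.15],
    [0, 0, -0.2, 0.35],
    [0, 0, -0.3, 0.55],
    [0, 0, -0.3, 0.75],
    [0, 0, -0.3, 0.95],
    [0, 0, -0.3, 1],
    [0, 0, -0.3, 1]
  ]
}}

```text
clock: 6.12
eef_pos: [0.4296, 0.2642, 0.1974]
tcp_rot: [0.778, 0.628, -0.001, -0.0]
contact_force: [-0.2, 0.1, -1.2]
width: 0.0176
gripper_force: 55.0
```

>>> {"fn": "step_arm", "kwargs": {
  "deltas": [
    [0, 0, 0, 0.2],
    [0, 0, 0, 0.4],
    [0, 0, 0, 0.6],
    [0, 0, 0, 0.8],
    [0, 0, 0, 1],
    [0, 0, 0, 1]
  ]
}}

```text
clock: 6.88
eef_pos: [0.43, 0.2644, 0.1979]
tcp_rot: [0.959, 0.284, -0.001, 0.0]
contact_force: [-0.1, 0.3, -0.8]
width: 0.0177
gripper_force: 55.0
```

>>> {"fn": "step_arm", "kwargs": {
  "deltas": [
    [-0.1, 0.15, 0, 0.2],
    [-0.2, 0.3, 0, 0.4],
    [-0.3, 0.45, 0, 0.6],
    [-0.41, 0.6, 0, 0.8],
    [-0.41, 0.6, 0, 0.88],
    [-0.41, 0.6, 0, 0.88],
    [-0.41, 0.6, 0, 0.88]
  ]
}}

```text
clock: 7.75
eef_pos: [0.4276, 0.1558, 0.1985]
tcp_rot: [0.998, -0.057, -0.0, -0.0]
contact_force: [-0.4, -0.5, -0.2]
width: 0.0176
gripper_force: 55.0
```

```bash
cat >> h.py <<'E'
def go(x,y,z,yaw):
    s=arm.read_state();M=R.from_quat(s['tcp_rot']).as_matrix();a=np.degrees(np.arctan2(M[1,0],M[0,0]))
    print('t',round(s['clock'],2),'tcp',s['eef_pos'],'yaw',a.round(2),'F',s['contact_force'],'w',s['width'],s['gripper_force'])
    print('units',M.T@(np.array([x,y,z])-s['eef_pos'])/.15,'turn',(a-yaw)/45)
E
python3 -c "
from h import *
go(.4258,.044,.09,-6.8)"
```

```text
t 7.75 tcp [0.4276 0.1558 0.1985] yaw -6.56 F [-0.4405 -0.5108 -0.1594] w 0.017630362893155727 54.974344968795776
units [0.0736 0.742  0.7232] turn 0.005242046354802454
```

>>> {"fn": "step_arm", "kwargs": {
  "deltas": [
    [0.07, 0.4, 0, 0],
    [0.07, 0.74, 0.2, 0],
    [0.07, 0.74, 0.5, 0],
    [0.07, 0.74, 0.8, 0],
    [0.07, 0.74, 0.98, 0],
    [0.07, 0.74, 0.98, 0],
    [0.07, 0.74, 0.98, 0]
  ]
}}

```text
clock: 8.62
eef_pos: [0.4258, 0.0444, 0.0523]
tcp_rot: [0.998, -0.058, 0.0, -0.0]
contact_force: [-0.7, -0.1, -1.2]
width: 0.0175
gripper_force: 55.0
```

```bash
python3 -c "
from h import *
go(.4258,.044,.0516,-6.8)
c,im=cal('wrist','w3');cal('side','s3')"
```

```text
t 8.62 tcp [0.4258 0.0444 0.0523] yaw -6.67 F [-0.7395 -0.088  -1.1598] w 0.017469718808798985 54.97412860393524
units [0.0001 0.0027 0.0048] turn 0.0029588621782484065
```

View pics/w3.png

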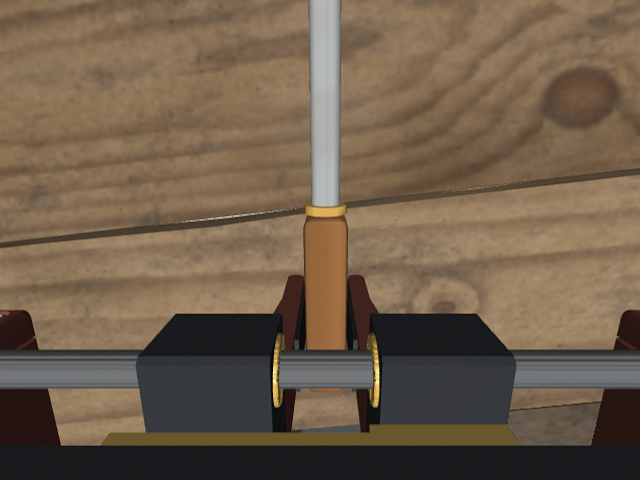

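The wrist view shows the rod straight in the grip, with the tip out of frame. Next I'll enter the opening in front of the roller and feel for the rail.

>>> {"fn": "step_arm", "kwargs": {
  "deltas": [
    [0.15, 0, 0, 0],
    [0.3, 0, 0, 0],
    [0.365, 0, 0, 0],
    [0.365, 0, 0.04, 0],
    [0.365, 0, 0.08, 0],
    [0.365, 0, 0.108, 0],
    [0.365, 0, 0.108, 0]
  ]
}}

```text
clock: 9.6
eef_pos: [0.4784, 0.0379, 0.0349]
tcp_rot: [0.998, -0.059, -0.001, -0.0]
contact_force: [-0.2, 0.8, -1.7]
width: 0.0176
gripper_force: 55.0
```

```bash
python3 -c "
from h import *
go(.4258,.044,.0516,-6.8)
cal('side','s4');cal('scene','c4')
a=cv2.imread('pics/s4.png')[190:270,320:420];a=cv2.resize(a,None,fx=5,fy=5,interpolation=3)
b=cv2.imread('pics/c4.png')[170:250,230:330];b=cv2.resize(b,None,fx=3,fy=3,interpolation=3)
o=np.zeros((400,800,3),'uint8');o[:,:500]=a;o[:240,500:]=b;cv2.imwrite('pics/c4c.png',o)"
```

```text
t 9.6 tcp [0.4784 0.0379 0.0349] yaw -6.75 F [-0.2259  0.8032 -1.7099] w 0.01759920075838994 54.974310994148254
units [-0.3531  0.0006 -0.1108] turn 0.0011395169782451673
```

View pics/c4c.png

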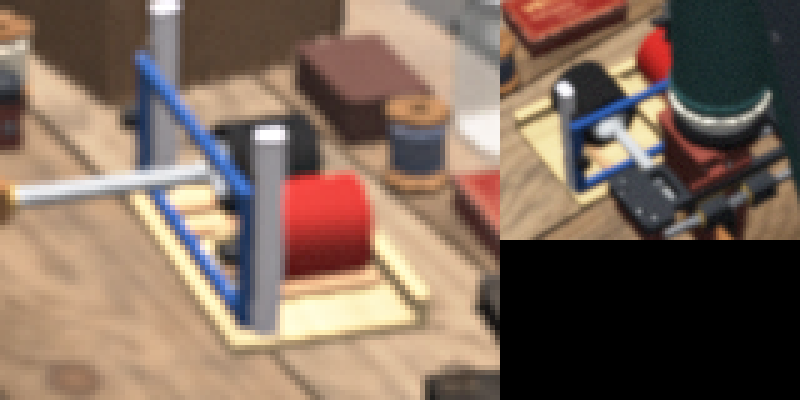

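The crop shows the button between the frame and the black roller's face. The bar top sits near 98 mm, so the rail is likely at a low setting. I'll lower slowly.

>>> {"fn": "step_arm", "kwargs": {
  "deltas": [
    [0, 0, 0.01, 0],
    [0, 0, 0.02, 0],
    [0, 0, 0.03, 0],
    [0, 0, 0.04, 0],
    [0, 0, 0.04, 0]
  ]
}}

```text
clock: 10.32
eef_pos: [0.4793, 0.0378, 0.0293]
tcp_rot: [0.998, -0.059, -0.0, -0.0]
contact_force: [-0.1, 0.8, -0.6]
width: 0.0173
gripper_force: 55.0
```

>>> {"fn": "step_arm", "kwargs": {
  "deltas": [
    [0, 0, 0.007, 0],
    [0, 0, 0.013, 0],
    [0, 0, 0.013, 0]
  ]
}}

```text
clock: 10.7
eef_pos: [0.4794, 0.0378, 0.0274]
tcp_rot: [0.998, -0.059, -0.0, -0.0]
contact_force: [-0.1, 0.5, -0.6]
width: 0.0174
gripper_force: 55.0
```

>>> {"fn": "step_arm", "kwargs": {
  "deltas": [
    [0, 0, 0.007, 0],
    [0, 0, 0.013, 0],
    [0, 0, 0.013, 0]
  ]
}}

```text
clock: 11.08
eef_pos: [0.4794, 0.0378, 0.0255]
tcp_rot: [0.998, -0.059, -0.0, -0.0]
contact_force: [-0.2, 1.0, -1.3]
width: 0.0177
gripper_force: 55.0
```

>>> {"fn": "step_arm", "kwargs": {
  "deltas": [
    [0, 0, 0.007, 0],
    [0, 0, 0.007, 0],
    [0, 0, 0.007, 0]
  ]
}}

```text
clock: 11.45
eef_pos: [0.4794, 0.0378, 0.0245]
tcp_rot: [0.998, -0.059, -0.0, -0.0]
contact_force: [0.4, -0.8, -0.8]
width: 0.0177
gripper_force: 55.0
```

>>> {"fn": "step_arm", "kwargs": {
  "deltas": [
    [0, 0, 0.01, 0],
    [0, 0, 0.01, 0],
    [0, 0, 0.01, 0]
  ]
}}

```text
clock: 11.82
eef_pos: [0.4796, 0.0378, 0.0231]
tcp_rot: [0.998, -0.059, 0.0, -0.0]
contact_force: [-0.1, 0.0, 0.4]
width: 0.0179
gripper_force: 55.0
```

>>> {"fn": "step_arm", "kwargs": {
  "deltas": [
    [0, 0, 0.007, 0],
    [0, 0, 0.007, 0],
    [0, 0, 0.007, 0]
  ]
}}

```text
clock: 12.2
eef_pos: [0.4796, 0.0378, 0.0221]
tcp_rot: [0.998, -0.059, 0.0, -0.0]
contact_force: [-1.8, 0.6, 4.7]
width: 0.0179
gripper_force: 55.0
```

Contact onset is at TCP z ≈ 23.4 mm, so the rail edge is at about 28 mm. Now I'll raise to bore height and thread.

>>> {"fn": "step_arm", "kwargs": {
  "deltas": [
    [0, 0, -0.05, 0],
    [0, 0, -0.09, 0],
    [0, 0, -0.09, 0],
    [0.06, 0, -0.09, 0],
    [0.12, 0, -0.09, 0],
    [0.18, 0, -0.09, 0],
    [0.18, 0, -0.09, 0]
  ]
}}

```text
clock: 13.08
eef_pos: [0.5076, 0.0344, 0.0354]
tcp_rot: [0.998, -0.059, 0.001, 0.0]
contact_force: [0.1, 0.0, -1.1]
width: 0.0176
gripper_force: 55.0
```

```bash
python3 -c "
from h import *
go(.4796,.0378,.0356,-6.8);print(arm.read_state()['wrist_torque'])
cal('side','s5');cal('scene','c5')
a=cv2.imread('pics/s5.png')[200:260,340:420];a=cv2.resize(a,None,fx=6,fy=6,interpolation=3)
b=cv2.imread('pics/c5.png')[170:240,240:320];b=cv2.resize(b,None,fx=4,fy=4,interpolation=3)
o=np.zeros((360,800,3),'uint8');o[:,:480]=a;o[:280,480:]=b;cv2.imwrite('pics/c5c.png',o)"
```

```text
t 13.07 tcp [0.5076 0.0344 0.0354] yaw -6.76 F [ 0.062   0.0041 -1.1169] w 0.017568261744662268 54.985758662223816
units [-0.188  -0.0005 -0.0015] turn 0.0009783720635969217
[0.0717 0.1884 0.0204]
```

View pics/c5c.png

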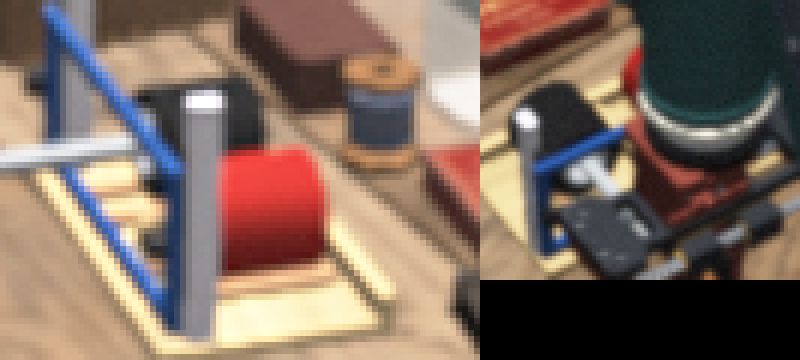

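The button is inside the bore (side crop about (150,160)) with no contact force. I'll thread it fully.

>>> {"fn": "step_arm", "kwargs": {
  "deltas": [
    [0.07, 0, 0, 0],
    [0.14, 0, 0, 0],
    [0.2, 0, 0, 0],
    [0.27, 0, 0, 0],
    [0.33, 0, 0, 0],
    [0.4, 0, 0, 0],
    [0.4, 0, 0, 0],
    [0.4, 0, 0, 0]
  ]
}}

```text
clock: 14.18
eef_pos: [0.5653, 0.0276, 0.0353]
tcp_rot: [0.998, -0.059, -0.0, -0.0]
contact_force: [0.3, 0.6, -0.9]
width: 0.0177
gripper_force: 55.0
```

>>> {"fn": "step_arm", "kwargs": {
  "deltas": [
    [0, 0, -0.03, 0],
    [0, 0, -0.06, 0],
    [0, 0, -0.08, 0],
    [0, 0, -0.1, 0],
    [0, 0, -0.12, 0],
    [0, 0, -0.14, 0],
    [0, 0, -0.157, 0],
    [0, 0, -0.157, 0]
  ]
}}

```text
clock: 15.18
eef_pos: [0.566, 0.0275, 0.0592]
tcp_rot: [0.998, -0.059, 0.0, 0.0]
contact_force: [0.4, 0.3, -1.6]
width: 0.0172
gripper_force: 55.0
```

>>> {"fn": "step_arm", "kwargs": {
  "deltas": [
    [0, 0, 0, 0],
    [0, 0, 0, 0]
  ]
}}

```text
clock: 15.42
eef_pos: [0.5657, 0.0276, 0.0588]
tcp_rot: [0.998, -0.059, -0.0, -0.0]
contact_force: [0.5, -0.6, -2.4]
width: 0.0177
gripper_force: 55.0
```

```bash
python3 -c "
from h import *
go(.4796,.0378,.0588,-6.8);print(arm.read_state()['wrist_torque'])
cal('side','s6')"
```

```text
t 15.43 tcp [0.5657 0.0276 0.0588] yaw -6.75 F [ 0.461  -0.5718 -2.4082] w 0.01767292747588138 54.98530089855194
units [-0.578  -0.0003  0.0005] turn 0.0011452207869095214
[0.1625 0.314  0.0439]
```

>>> {"fn": "step_arm", "kwargs": {
  "deltas": [
    [-0.03, 0, 0, 0],
    [-0.06, 0, 0, 0],
    [-0.09, 0, 0, 0],
    [-0.12, 0, 0, 0],
    [-0.15, 0, 0, 0],
    [-0.18, 0, 0, 0],
    [-0.21, 0, 0, 0],
    [-0.24, 0, 0, 0]
  ]
}}

```text
clock: 16.48
eef_pos: [0.5298, 0.0318, 0.059]
tcp_rot: [0.998, -0.059, -0.0, -0.0]
contact_force: [0.7, -0.0, -2.4]
width: 0.0177
gripper_force: 55.0
```

```bash
python3 -c "
from h import *
go(.4796,.0378,.0588,-6.8);print(arm.read_state()['wrist_torque'])
cal('side','s7')"
```

```text
t 16.48 tcp [0.5298 0.0318 0.059 ] yaw -6.75 F [ 0.7398 -0.0354 -2.4166] w 0.017695450357882763 54.985302686691284
units [-0.3369 -0.0003  0.0014] turn 0.0011486403293266495
[ 0.0732  0.2636 -0.0189]
```

Run:
```python
from h import *
# predicted silhouette: project roller front/rear-top points for a given shift along -x_rack vs dark mask
ro=np.array([.6697,-.0304]);x=np.array([np.cos(-.1185),np.sin(-.1185)]);y=np.array([-x[1],x[0]])
for fn in ('s5','s6','s7'):
    c=ld(fn);im=cv2.imread('pics/'+fn+'.png').astype(int);m=(im.max(2)<48)
    n,l,st,ce=cv2.connectedComponentsWithStats(m.astype('uint8')[195:245,340:395])
    print(fn,[(list(st[i]),ce[i].round(1)) for i in range(1,n) if st[i,4]>60])
    for xs in (.010,-.026): 
        P=[[*(ro+x*(xs+d)+y*(.045)),z] for d in (-.03,.03) for z in (.089,.059)]
        print('  pred',xs,[ (proj(c,p)-[340,195]).round(1).tolist() for p in P])
```

```text
s5 []
  pred 0.01 [[24.3, 15.7], [24.2, 24.7], [43.3, 13.3], [43.1, 22.3]]
  pred -0.026 [[12.8, 17.1], [12.8, 26.2], [31.9, 14.7], [31.8, 23.8]]
s6 []
  pred 0.01 [[24.3, 15.7], [24.2, 24.7], [43.3, 13.3], [43.1, 22.3]]
  pred -0.026 [[12.8, 17.1], [12.8, 26.2], [31.9, 14.7], [31.8, 23.8]]
s7 [([np.int32(14), np.int32(22), np.int32(11), np.int32(12), np.int32(62)], array([18.2, 29.3]))]
  pred 0.01 [[24.3, 15.7], [24.2, 24.7], [43.3, 13.3], [43.1, 22.3]]
  pred -0.026 [[12.8, 17.1], [12.8, 26.2], [31.9, 14.7], [31.8, 23.8]]
```

>>> {"fn": "step_arm", "kwargs": {
  "deltas": [
    [-0.04, 0, 0, 0],
    [-0.08, 0, 0, 0],
    [-0.12, 0, 0, 0],
    [-0.16, 0, 0, 0],
    [-0.2, 0, 0, 0],
    [-0.24, 0, 0, 0],
    [-0.28, 0, 0, 0],
    [-0.32, 0, 0, 0]
  ]
}}

```text
clock: 17.52
eef_pos: [0.482, 0.0375, 0.059]
tcp_rot: [0.998, -0.059, -0.0, 0.0]
contact_force: [0.7, -0.6, -2.4]
width: 0.0174
gripper_force: 55.0
```

```bash
cat >> h.py <<'E'
def dark(fn,z=.089):
    c=ld(fn);im=cv2.imread('pics/'+fn+'.png').astype(int);m=((im.max(2)<60)&(im.max(2)-im.min(2)<22))
    m=m.astype('uint8');m[:150]=0;m[330:]=0;m[:,:240]=0;m[:,420:]=0
    n,l,st,ce=cv2.connectedComponentsWithStats(m)
    print(fn,[(st[i].tolist(),ce[i].round(1)) for i in range(1,n) if st[i,4]>60])
E
python3 -c "
from h import *
go(.4796,.0378,.0588,-6.8);print(arm.read_state()['wrist_torque'])
cal('side','s8');dark('s7');dark('s8')
c=ld('s8');ro=np.array([.6697,-.0304]);x=np.array([np.cos(-.1185),np.sin(-.1185)]);y=np.array([-x[1],x[0]])
for xs in (-.074,-.026): print(xs,[proj(c,[*(ro+x*(xs+d)+y*.045),.059]) for d in (-.03,.03)])"
```

```text
t 17.52 tcp [0.482  0.0375 0.059 ] yaw -6.75 F [ 0.7156 -0.5551 -2.4254] w 0.01743949413217223 54.985291957855225
units [-0.0162 -0.0003  0.0013] turn 0.0011120079763374
[ 0.0431  0.2872 -0.0175]
s7 [([310, 167, 26, 21, 218], array([323.3, 177. ])), ([318, 198, 24, 5, 63], array([329.8, 200. ])), ([380, 203, 18, 15, 69], array([386.7, 210.8])), ([360, 211, 11, 14, 75], array([366.2, 215.8])), ([351, 212, 14, 17, 80], array([357.4, 222.8])), ([404, 267, 16, 33, 142], array([411.8, 282.8])), ([250, 301, 19, 10, 91], array([257.2, 305.9]))]
s8 [([294, 169, 26, 22, 219], array([307.1, 178.9])), ([302, 200, 23, 5, 62], array([313.5, 202. ])), ([336, 213, 21, 19, 276], array([347.2, 222. ])), ([404, 267, 16, 33, 142], array([411.8, 282.7])), ([250, 303, 20, 8, 76], array([257.5, 306.6]))]
-0.074 [array([337.3994, 223.2337]), array([356.6116, 220.7369])]
-0.026 [array([352.7908, 221.2335]), array([371.7875, 218.7647])]
```

>>> {"fn": "step_arm", "kwargs": {
  "deltas": [
    [-0.06, 0, 0, 0],
    [-0.13, 0, 0, 0],
    [-0.21, 0, 0, 0],
    [-0.29, 0, 0, 0],
    [-0.37, 0, 0, 0],
    [-0.44, 0, 0, 0],
    [-0.49, 0, 0, 0],
    [-0.5, 0, 0, 0]
  ]
}}

```text
clock: 18.58
eef_pos: [0.4073, 0.0463, 0.059]
tcp_rot: [0.998, -0.059, -0.0, 0.0]
contact_force: [-0.2, -0.8, -2.6]
width: 0.0178
gripper_force: 55.0
```

>>> {"fn": "step_arm", "kwargs": {
  "deltas": [
    [0, 0.03, -0.04, 0],
    [0.02, 0.1, -0.09, 0],
    [0.03, 0.25, -0.14, 0],
    [0.05, 0.42, -0.18, 0],
    [0.07, 0.6, -0.2, 0],
    [0.09, 0.78, -0.2, 0],
    [0.1, 0.92, -0.2, 0],
    [0.1, 0.97, -0.2, 0]
  ]
}}

```text
clock: 19.58
eef_pos: [0.4064, -0.1019, 0.0896]
tcp_rot: [0.998, -0.06, 0.001, 0.0]
contact_force: [0.4, -0.4, -1.7]
width: 0.0176
gripper_force: 55.0
```

```bash
python3 -c "
from h import *
go(.4176,-.2706,.089,6.05);print(arm.read_state()['wrist_torque'])
cal('side','s9');dark('s9')"
```

```text
t 19.57 tcp [ 0.4064 -0.1019  0.0896] yaw -6.87 F [ 0.428  -0.3556 -1.7063] w 0.017593317426638323 54.985703229904175
units [0.2084 1.1075 0.0049] turn -0.2870225444256086
[ 0.0725  0.3046 -0.0085]
s9 [([283, 179, 28, 24, 262], array([297.5, 189.8])), ([291, 213, 26, 6, 75], array([304.2, 215.8])), ([330, 226, 23, 21, 318], array([342.4, 237.2])), ([404, 267, 16, 33, 143], array([411.8, 282.7])), ([250, 303, 20, 8, 68], array([257.7, 306.7]))]
```

>>> {"fn": "step_arm", "kwargs": {
  "deltas": [
    [0, 0.05, 0, 0],
    [0.02, 0.15, 0, -0.04],
    [0.05, 0.3, 0, -0.09],
    [0.08, 0.45, 0, -0.14],
    [0.11, 0.6, 0, -0.19],
    [0.15, 0.78, 0, -0.24],
    [0.18, 0.95, 0, -0.28],
    [0.2, 1, 0, -0.287]
  ]
}}

```text
clock: 20.62
eef_pos: [0.4183, -0.2535, 0.089]
tcp_rot: [0.999, 0.053, 0.0, 0.0]
contact_force: [0.1, 0.5, -3.5]
width: 0.0179
gripper_force: 55.0
```

```bash
python3 -c "
from h import *
go(.4176,-.2706,.0512,6.05);
cal('side','s10');dark('s10');cal('wrist','w10')
c=ld('s10');p=np.array([.5369,-.258]);u=np.array([np.cos(.1056),np.sin(.1056)]);v=np.array([-u[1],u[0]])
for a in(-.045,.045):
  for b in (-.045,.045): print(a,b,proj(c,[*(p+a*u+b*v),.008]))
im=cv2.imread('pics/s10.png');m=cv2.inRange(im,(0,0,0),(75,90,140));
for r in range(278,300,2): print(r,''.join('%4d'%im[r,k,2] for k in range(338,396,2)))
"
```

```text
t 20.62 tcp [ 0.4183 -0.2535  0.089 ] yaw 6.13 F [ 0.0934  0.527  -3.4541] w 0.017859736724231873 54.98574614524841
units [-0.0169  0.1126  0.2523] turn 0.0017101435773198127
s10 [([308, 200, 30, 25, 281], array([323.7, 211.1])), ([298, 215, 27, 20, 80], array([310.6, 223.4])), ([324, 235, 27, 9, 82], array([337.2, 239.3])), ([351, 244, 28, 25, 323], array([366.8, 257.2])), ([405, 267, 15, 33, 139], array([412., 283.]))]
-0.045 -0.045 [361.4102 298.8129]
-0.045 0.045 [343.8294 282.6211]
0.045 -0.045 [391.6159 289.5753]
0.045 0.045 [373.0527 274.1695]
278  184 194 198 193 194 187 202 224 233 247 255 255 255 255 255 249 233 197 160 156 188 197 195 192 200 199 175 146 195
280  194 194 196 194 192 216 252 255 255 255 255 254 245 225 185 152 134 137 144 142 155 186 209 210 199 202 205 176 133
282  199 203 201 203 183 220 255 255 252 240 210 170 146 136 134 144 139 139 148 170 211 247 255 255 244 193 203 204 181
284  187 187 195 162 137 138 178 190 161 137 131 134 142 141 138 149 178 223 251 255 255 255 255 254 242 194 191 202 202
286  177 174 183 173 109 127 135 138 145 143 138 132 150 190 234 255 255 255 255 255 253 242 216 174 155 186 188 195 205
288  176 185 182 191 155  99 130 147 146 144 185 249 255 255 255 255 255 251 238 207 168 143 138 163 219 163 188 192 194
290  158 182 185 171 175 159 102 122 143 146 242 255 255 254 249 232 194 160 140 140 138 140 147 160 181 138 148 200 198
292  157 151 169 172 171 176 161 109 117 138 160 219 224 185 152 131 133 138 141 144 151 146 133 124 113 118 166 199 200
294  189 147 154 165 166 174 187 188 164 181 176 158 147 139 130 129 135 141 139 130 119 108 116 162 185 194 217 210 197
296  206 182 134 161 202 212 202 175 166 157 157 161 182 210 176 134 115 108 103 115 139 170 202 220 217 204 204 212 199
298  223 211 159 211 209 152 115 101  96  96  93  96  99 118 166 185 127 148 185 186 185 188 207 214 215 205 204 213 200
```

>>> {"fn": "step_arm", "kwargs": {
  "deltas": [
    [-0.017, 0.06, 0, 0],
    [-0.017, 0.112, 0, 0],
    [-0.017, 0.112, 0, 0],
    [-0.017, 0.112, 0.08, 0],
    [-0.017, 0.112, 0.16, 0],
    [-0.017, 0.112, 0.22, 0],
    [-0.017, 0.112, 0.26, 0],
    [-0.017, 0.112, 0.26, 0]
  ]
}}

```text
clock: 21.72
eef_pos: [0.4168, -0.2692, 0.0494]
tcp_rot: [0.999, 0.054, -0.0, -0.0]
contact_force: [-0.3, 0.1, -2.0]
width: 0.0178
gripper_force: 55.0
```

>>> {"fn": "step_arm", "kwargs": {
  "deltas": [
    [0, 0, 0.02, 0],
    [0, 0, 0.035, 0],
    [0, 0, 0.05, 0],
    [0, 0, 0.06, 0],
    [0, 0, 0.06, 0],
    [0, 0, 0.06, 0]
  ]
}}

```text
clock: 22.48
eef_pos: [0.4173, -0.2696, 0.0411]
tcp_rot: [0.999, 0.054, 0.0, 0.0]
contact_force: [0.0, -0.7, -1.1]
width: 0.0173
gripper_force: 55.0
```

```bash
python3 -c "
from h import *
go(.4176,-.2706,.0351,6.05);print(arm.read_state()['wrist_torque'])
cal('side','s11');dark('s11');dark('s10')
c=ld('s11');p=np.array([.5369,-.258]);u=np.array([np.cos(.1056),np.sin(.1056)])
for a in(-.03,.03): print(proj(c,[*(p+a*u),.0455]),proj(c,[*(p+a*u),.0755]),proj(c,[*(p+a*u),.0155]))"
```

```text
t 22.48 tcp [ 0.4173 -0.2696  0.0411] yaw 6.16 F [ 0.012  -0.6659 -1.1388] w 0.01734347882672759 54.98580515384674
units [0.0014 0.0067 0.04  ] turn 0.002486274959695598
[0.0494 0.1181 0.0108]
s11 [([299, 150, 30, 14, 281], array([314.3, 155.1])), ([310, 222, 30, 24, 261], array([326. , 232.2])), ([300, 235, 28, 22, 87], array([313.2, 244.3])), ([327, 257, 27, 8, 75], array([340.2, 261. ])), ([353, 266, 28, 21, 286], array([369.1, 276.2])), ([405, 267, 15, 33, 140], array([411.9, 282.9]))]
s10 [([308, 200, 30, 25, 281], array([323.7, 211.1])), ([298, 215, 27, 20, 80], array([310.6, 223.4])), ([324, 235, 27, 9, 82], array([337.2, 239.3])), ([351, 244, 28, 25, 323], array([366.8, 257.2])), ([405, 267, 15, 33, 139], array([412., 283.]))]
[357.5382 276.4308] [357.6036 266.1596] [357.4739 286.526 ]
[377.5511 270.6775] [377.7871 260.5185] [377.3191 280.6653]
```

>>> {"fn": "step_arm", "kwargs": {
  "deltas": [
    [0, 0, 0.02, 0],
    [0, 0, 0.04, 0],
    [0, 0, 0.04, 0],
    [-0.04, 0, 0.04, 0],
    [-0.09, 0, 0.04, 0],
    [-0.14, 0, 0.04, 0],
    [-0.19, 0, 0.04, 0],
    [-0.24, 0, 0.04, 0]
  ]
}}

```text
clock: 23.52
eef_pos: [0.3807, -0.2734, 0.035]
tcp_rot: [0.999, 0.054, -0.0, -0.0]
contact_force: [0.8, 0.2, -1.2]
width: 0.0173
gripper_force: 55.0
```

```bash
python3 -c "
from h import *
go(.4176,-.2706,.0351,6.05)
cal('side','s12');dark('s12')"
```

```text
t 23.52 tcp [ 0.3807 -0.2734  0.035 ] yaw 6.15 F [ 0.8037  0.1886 -1.1699] w 0.017312590370115923 54.9858033657074
units [ 0.2463  0.0076 -0.0004] turn 0.0023204697552936873
s12 [([282, 150, 30, 19, 422], array([296.9, 157.9])), ([296, 228, 31, 23, 268], array([312.1, 238. ])), ([287, 241, 27, 22, 85], array([299.8, 250.2])), ([313, 263, 27, 9, 76], array([326.2, 267.3])), ([353, 264, 28, 23, 288], array([368.8, 276.2])), ([404, 267, 16, 33, 140], array([411.9, 282.9]))]
```

>>> {"fn": "step_arm", "kwargs": {
  "deltas": [
    [-0.06, 0, 0, 0],
    [-0.13, 0, 0, 0],
    [-0.2, 0, 0, 0],
    [-0.28, 0, 0, 0],
    [-0.36, 0, 0, 0],
    [-0.44, 0, 0, 0],
    [-0.52, 0, 0, 0],
    [-0.55, 0, 0, 0]
  ]
}}

```text
clock: 24.58
eef_pos: [0.2984, -0.2821, 0.035]
tcp_rot: [0.999, 0.053, -0.0, -0.0]
contact_force: [0.0, -0.9, -1.1]
width: 0.0177
gripper_force: 55.0
```

```bash
python3 -c "
from h import *
go(.4176,-.2706,.0351,6.05)
cal('side','s13');dark('s13')
c=ld('w1');print([pix2z(c,p,0)[:2] for p in ((70,60),(100,240),(130,310))],pix2z(c,(240,400),.065))
c=ld('w10');im=cv2.imread('pics/w10.png');print(c['eye'])"
```

```text
t 24.57 tcp [ 0.2984 -0.2821  0.035 ] yaw 6.12 F [ 0.032  -0.8779 -1.1262] w 0.017654980582134508 54.98589277267456
units [ 0.7983  0.0083 -0.001 ] turn 0.0014866331977816294
s13 [([243, 150, 27, 26, 533], array([256.1, 161.3])), ([273, 154, 27, 20, 122], array([287.6, 162.4])), ([263, 236, 32, 24, 289], array([279.9, 246.2])), ([256, 249, 25, 22, 77], array([267.5, 258.1])), ([353, 266, 28, 21, 282], array([368.8, 276.4])), ([405, 267, 15, 33, 138], array([411.9, 282.9])), ([280, 272, 28, 9, 82], array([293.9, 276.3]))]
[array([0.3084, 0.0153]), array([ 0.3082, -0.1655]), array([ 0.3294, -0.2497])] [ 0.4678 -0.3204  0.065 ]
[ 0.4903 -0.2467  0.2513]
```

Roller unmoved and rod free. Now I'll lift clear and carry the rod to the open bench in front of the rack.

>>> {"fn": "step_arm", "kwargs": {
  "deltas": [
    [0, 0, -0.2, 0],
    [0, 0, -0.4, 0],
    [0, -0.1, -0.57, 0],
    [0, -0.3, -0.57, 0],
    [0, -0.5, -0.57, 0],
    [0, -0.65, -0.57, 0],
    [0, -0.65, -0.57, 0]
  ]
}}

```text
clock: 25.5
eef_pos: [0.2883, -0.1839, 0.1204]
tcp_rot: [0.998, 0.055, -0.0, -0.0]
contact_force: [1.4, -0.4, -0.7]
width: 0.0176
gripper_force: 55.0
```

>>> {"fn": "step_arm", "kwargs": {
  "deltas": [
    [0.2, -0.1, 0, -0.2],
    [0.4, -0.2, 0, -0.4],
    [0.6, -0.35, 0, -0.6],
    [0.8, -0.5, 0, -0.8],
    [1, -0.65, 0, -1],
    [1, -0.65, 0, -1],
    [1, -0.65, 0, -1],
    [1, -0.65, 0, -1]
  ]
}}

```text
clock: 26.5
eef_pos: [0.4269, -0.073, 0.1204]
tcp_rot: [0.902, 0.431, -0.0, -0.0]
contact_force: [-0.6, 0.1, -1.8]
width: 0.0175
gripper_force: 55.0
```

```bash
python3 -c "
from h import *
go(.43,-.07,.0045,51)"
```

```text
t 26.5 tcp [ 0.4269 -0.073   0.1204] yaw 51.05 F [-0.5567  0.0663 -1.7516] w 0.017544109979068707 54.98583912849426
units [0.0292 0.0041 0.7723] turn 0.0011228159045760184
```

>>> {"fn": "step_arm", "kwargs": {
  "deltas": [
    [0, 0, 0.2, 0],
    [0, 0, 0.4, 0],
    [0, 0, 0.57, 0],
    [0, 0, 0.69, 0],
    [0, 0, 0.75, 0],
    [0, 0, 0.775, 0],
    [0, 0, 0.775, 0],
    [0, 0, 0.775, 0]
  ]
}}

```text
clock: 27.5
eef_pos: [0.428, -0.0724, 0.0048]
tcp_rot: [0.902, 0.432, 0.0, 0.0]
contact_force: [0.2, 0.3, -1.4]
width: 0.0177
gripper_force: 55.0
```

>>> {"fn": "step_arm", "kwargs": {
  "deltas": [
    [0, 0, 0, 0],
    [0, 0, 0, 0],
    [0, 0, 0, 0],
    [0, 0, 0, 0],
    [0, 0, 0, 0],
    [0, 0, 0, 0]
  ],
  "claw": 0.4
}}

```text
clock: 28.25
eef_pos: [0.4275, -0.0722, 0.0042]
tcp_rot: [0.902, 0.432, -0.0, -0.0]
contact_force: [0.5, 0.4, -0.1]
width: 0.0528
gripper_force: 0.0
```

>>> {"fn": "step_arm", "kwargs": {
  "deltas": [
    [0, 0, -0.1, 0],
    [0, 0, -0.3, 0],
    [0, 0, -0.6, 0],
    [0, 0, -0.9, 0],
    [0, 0, -1, 0],
    [0, 0, -1, 0],
    [0, 0, -1, 0]
  ]
}}

```text
clock: 29.12
eef_pos: [0.4268, -0.072, 0.1534]
tcp_rot: [0.902, 0.432, -0.001, -0.001]
contact_force: [0.3, 0.1, -0.3]
width: 0.0526
gripper_force: 0.0
```

Run:
```python
from h import *
go(.43,-.07,.0045,51)
c,im=cal('wrist','w14');cal('side','s14');dark('s14')
g=im.astype(int);m=((g[:,:,0]-g[:,:,2]>90)&(g[:,:,0]>140)).astype('uint8');m[345:]=0
n,l,st,ce=cv2.connectedComponentsWithStats(m)
for i in range(1,n):
  if st[i,4]>150: print(st[i],ce[i],pix2z(c,ce[i],.02))
print('expected handle px',proj(c,[.4269,-.073,.02]))
# unmoved things: compare first and last side views around pot / red roller / spool
a=cv2.imread('pics/side0.png').astype(int);b=cv2.imread('pics/s14.png').astype(int)
for k,(u,v,w,h) in dict(pot=(335,290,45,45),red=(378,225,20,22),spool=(310,190,18,22)).items(): print(k,abs(a-b)[v:v+h,u:u+w].mean().round(2))
```

```text
t 29.12 tcp [ 0.4268 -0.072   0.1534] yaw 51.16 F [ 0.2803  0.1395 -0.3055] w 0.05257191428497992 0.0
units [0.0244 0.0097 0.9928] turn 0.003663268828623403
s14 [([286, 152, 28, 8, 125], array([299.4, 156.2])), ([266, 174, 70, 12, 197], array([301., 178.])), ([353, 263, 28, 24, 358], array([369. , 274.4])), ([404, 267, 16, 33, 142], array([411.8, 282.8])), ([250, 300, 19, 11, 76], array([257.4, 306.3]))]
[ 574    0   66   72 2459] [617.8756  26.7548] [ 0.6908 -0.0867  0.02  ]
[530  72  31  22 264] [544.5114  82.8712] [ 0.63   -0.0865  0.02  ]
[321 182  17  92 988] [331.2095 229.1862] [ 0.4331 -0.0741  0.02  ]
[504 262  72  52 971] [543.5788 288.0309] [ 0.5454 -0.2325  0.02  ]
expected handle px [324.6561 232.6872]
pot 1.75
red 3.04
spool 31.05
```

Run:
```python
from h import *
cal('scene','c15')
a=cv2.imread('pics/scene0.png').astype(int);b=cv2.imread('pics/c15.png').astype(int)
print('spool',abs(a-b)[258:290,185:210].mean())
c=ld('w14');im=cv2.imread('pics/w14.png').astype(int)
m=((im.max(2)<75)&(im.max(2)-im.min(2)<25)).astype('uint8');m[340:]=0;m[:,:455]=0
n,l,st,ce=cv2.connectedComponentsWithStats(m)
p=np.array([.5369,-.258]);u=np.array([np.cos(.1056),np.sin(.1056)]);v=np.array([-u[1],u[0]])
print('pred roller silhouette ends',[proj(c,[*(p+x*u+y*v),.0455]).round(1).tolist() for x in (-.03,.03) for y in (.03,-.03)])
for i in range(1,n):
    if st[i,4]>300:
        r=cv2.minAreaRect(np.argwhere(l==i)[:,::-1].astype('float32'));print(st[i],r)
```

```text
spool 2.2425
pred roller silhouette ends [[516.8, 328.1], [559.2, 372.7], [577.5, 280.2], [619.2, 328.3]]
[548   0  31  75 526] ((563.9730224609375, 36.83783721923828), (77.5963134765625, 20.056673049926758), 80.53767395019531)
[ 549  135   91  155 1423] ((616.9030151367188, 200.89443969726562), (172.1447296142578, 58.0489387512207), 57.28591537475586)
[ 455  283  185   57 6207] ((547.0, 311.0), (56.0, 184.0), 90.0)
```

```bash
python3 -c "
from plant import arm
print(arm.sign_off())"
```

```text
the job is handed in; nothing more can be done
None
```

The job is handed in at about 29 s: the black roller lies in the cradle, the rod is on the open bench clear of cradle and rack, and the red roller, pot and spool look unmoved on a pixel comparison with the starting images.

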